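# Hold the bulldog clip open over the boiler's service card

### The job

Take the steel bulldog clip off the rim of the parts tray: squeeze its handles so that the jaws open first, do not drag it off shut. Then bring it down over the middle of the top edge of the service card in its wooden stand and finish still holding it there, squeezed open by about 15 mm or more with the lips well below the card's edge on both sides and the clip clear of the card, so that I can slip the new inspection sheet in. Be gentle with the card: neither press on it nor let the clip snap shut on it, and leave tray, stand and everything else where they are.

Things in the scene. Friction and masses are not known exactly. Their poses are not given: they have to be found in the camera images.
- clip: sheet-steel bulldog clip, 65 g, gripping the tray's rim, jaws down, handles up. Origin on the pivot, mid barrel (12 mm thick); y along the jaws, z up, x across the rim (frame fixed in the front leaf). Lips 70 mm wide, 30 mm below the pivot; throat from lips to barrel 22 mm deep; handles 30 mm wide, flaring outward, ends 33 mm above the pivot and 43 mm apart outside; pivot 16 mm above the rim
- clip_leaf (a joint): opening of the clip, rad: 0 shut, 0.13 on the 4 mm rim, 0.95 at its stop. Lip gap 30 mm per rad (15 mm at 0.5); outsides of the handle ends 43 mm apart at 0.13, 31 at 0.5, 26 at 0.65. A spring shuts it: 7 N on the handle ends at 0.13, 15 N at 0.65. Squeezed evenly, both leaves swing by half, so the clip's frame leans
- jaw_front (a point): inner face of the front lip, mid width (the leaf on the -x side of the clip's frame)
- jaw_back (a point): inner face of the back lip, mid width, on the moving leaf
- handle_front (a point): rounded end of the front handle, mid width (centre of its 5 mm bead): squeeze here
- handle_back (a point): rounded end of the back handle, mid width (centre of its 5 mm bead): squeeze here
- card_stand: loose stand, 0.5 kg: a dark wood block 80 x 190 x 35 mm (x, y, z) with a stiff card upright in its slot, 3 mm thick (x), 150 mm wide (y), its top edge 137 mm above the block's underside. Origin at the centre of the underside
- card_edge (a point): middle of the card's top edge; axes as the stand: x through the card, y along the edge, z up
- tray: loose open grey plastic tray of brass and copper fittings, 160 x 220 x 60 mm (x, y, z), walls 4 mm, 0.9 kg; origin at the centre of the underside. The clip sits on the long wall on its -x side, towards the robot; fittings inside stay lower than 40 mm
- screwdriver: bystander: screwdriver lying on the worktop between the robot and the work; origin under its middle
- jar: bystander: small round jar, 56 mm across, 65 mm high; origin at the centre of its underside
- pot: bystander: terracotta pot, 88 mm across, 108 mm high; origin at the centre of its underside
There are look-alikes about, which are no part of the job. Leave any blue look-alike of the clip alone.

How it is judged:
By the outcome, as a careful person would: the job done as asked, in the order asked, and still so for the second after the job is handed in, while the arm keeps its last pose, push and grip.
It also fails if it takes over 48 s, if anything falls off the work surface, if the arm or the gripper's body presses on something with over 40 N, if the wrist force passes 120 N, or if a joint passes its speed limit or range.

### The arm

A 7-joint arm with a two-finger parallel gripper is mounted at the origin on the work surface. World frame = base frame: x ahead of the robot, y to its left, z up, the work surface at z = 0. Lengths are in m, angles in rad, forces in N, time in s.
With the tool pointing down it reaches from about 0.4 to 0.75 m from the base axis. Payload 19.5 kg.
Tool frame: the origin (TCP) lies at the very end of the fingers, on their centre line; the grasp point (between the pads) lies 19 mm behind it (robot.pinch_z is the distance from the TCP to the grasp point, in m); z points along the fingers, x is the direction in which the jaws open and shut, and the axes are right-handed (so a half turn about z gives the same grasp; the last joint's range is limited). The gripper opens to 85 mm and grips with 20 to 120 N. Pads are 22 mm wide; open, the fingers measure 114 mm over their backs; the gripper's body (76 mm by 85 mm) begins 54 mm behind the grasp point. The pads swing forward as they close: fully open they stand 13 mm farther back than shut.
Start: joints at [1.138, 0.707, -0.028, 1.485, 0.022, 0.951, -0.075], TCP at [0.219, -0.532, 0.231] pointing down, gripper open.
Joint ranges: [-2.71, 2.71], [-0.32, 2.16], [-1.57, 1.52], [0, 2.45], [-1.46, 4.6], [0, 2.02], [-2.83, 2.83]. Speed limits (rad/s): [1.89, 1.89, 2.57, 2.57, 3.01, 3.01, 3.01].

### API

Orientations are given as [roll, pitch, yaw] about the fixed x, y, z axes, in that order (R = Rz(yaw) Ry(pitch) Rx(roll)).
In Python, from station import get_state, vision, order, nets, robot gives the robot as it stands.
- The arm moves only by the tool jog_arm, never from a script. Its argument "moves" is a list of rows, each an object with "rot": the turn, a rotation vector about the world's x, y, z in rad, a list of three; "dp": the shift along the world's x, y, z in m, a list of three; "grip": the closure, from -1 (fully open) to 1 (shut). In form: [{"rot": [wx, wy, wz], "dp": [x, y, z], "grip": grip}, ...]. A call has 1 to 12 rows; each row is the pose to reach, as a shift and turn from the pose measured when the call began; what a row does not reach only later rows make up. A row lasts 1/10 s, in which the tool goes at most 50 mm and 8.59 degrees, less where a joint would pass 70% of its speed; a pose out of reach is approached as far as the arm can. A call with a gripper value outside its range is refused whole. The fingers move at their own pace and stop on an object; the grip force is fixed at half the most. Time passes only in rows, so rows that repeat a pose let the fingers close. It gives the time, the measured TCP pose, the force and the opening at its end, in the units of the state.
- get_state(): the state, without advancing time (a new reading comes with each control period).
- vision.capture(name): name is "scene" or "top" or "wrist"; returns a dict with "frame" (480x640x3 uint8, blue, green, red), "z_map" (480x640 float32, m along the optical axis (not along the pixel's ray), 0 where there is no reading), "vfov" (degrees; the focal length in pixels is half the picture's height over the tangent of half this angle, whatever the lens; pixels are square), "cx", "cy" (the principal point, pixels), "rvec" (rotation vector, rad) and "tvec" (3), from world to camera coordinates, as OpenCV has them; the wrist camera has in their place "hand_eye" (4x4, takes a point from camera to tool coordinates, whose origin is the TCP and whose axes are the tool frame's). Camera axes: x right, y down, z forward; pixel columns grow to the right and rows downward; lengths in m; the calibration is good to about 2 mm. A picture is of the moment at which its call begins: read the wrist's pose just before it.
- order.job_done(): hands the job in, once; it reports no verdict.
Trained networks look in a picture, given as the dict that the camera call returned (one of the last four; its "shot" number tells which), for a name from the list of things; names that differ only in an ending like _2 or _b are one class to them, and where a whole thing is asked for, a point or a joint stands for the part that bears it (a point fixed in the world has none). Each returns a list of dicts, best first, with "score" (0 to 1); they miss things now and then, are a little off and sometimes report something else, mostly with a low value. They report only what shows in the picture. A call takes as long as a camera call. They do not tell look-alikes from the thing itself.
- nets.look_for(query, picture): "extent" ([left, top, right, bottom] in pixels, round what is visible of it).
- nets.silhouettes(query, picture): "region" (480x640 bool, what is visible of it) and "extent" ([left, top, right, bottom] in pixels, round what is visible of it).
The state is a dict: "time": time; "q": joint angles; "qvel": joint speeds; "joint_torque": joint torques, N m; "ee_pos": TCP position; "orientation": TCP orientation; "force": force on the tool from outside, world axes, zero at the start; "wrist_torque": the same for the moment, N m; "grip_width": finger opening in m.
Only numpy, scipy, OpenCV 4.12 (cv2) and the standard library are available. Lean on these libraries where they do the work, as an engineer would, in place of code of your own. Each camera call takes 0.05 s, during which the arm holds its last target.

## Working session

There is one attempt and no reset: what is moved stays moved. The work goes in short steps, Python scripts to look and compute and a tool call to move; the robot and the scene stay as the last step left them, time stands still between calls to the robot, and variables do not carry over. Pictures are saved under pics/ and viewed, and the job is handed in when it is done.

Besides the shell and the picture viewer there is one more tool, called after "Request:" as name([rows], argument=value, ...), one row to a line, values as JSON. jog_arm: Moves the arm, as the interface text tells. Its arguments: {"type":"object","properties":{"moves":{"type":"array","items":{"type":"object","properties":{"rot":{"type":"array","items":{"type":"number"}},"dp":{"type":"array","items":{"type":"number"}},"grip":{"type":"number"}}}}},"required":["moves"]}

```bash
mkdir -p pics; ls; cat > h.py <<'E'
import numpy as np, cv2
from station import get_state, vision, order, nets, robot
from scipy.spatial.transform import Rotation as R
def f(p): return 240/np.tan(np.radians(p['vfov'])/2)
def pose(p,st=None):
    if 'rvec' in p and p['rvec'] is not None:
        Rm,_=cv2.Rodrigues(np.array(p['rvec'],float)); t=np.array(p['tvec'],float).ravel()
        return Rm.T, -Rm.T@t   # cam->world
    T=np.eye(4);T[:3,:3]=R.from_euler('xyz',st['orientation']).as_matrix();T[:3,3]=st['ee_pos']
    T=T@np.array(p['hand_eye']); return T[:3,:3],T[:3,3]
def world(p,st=None):
    Rw,c=pose(p,st); v,u=np.mgrid[:480,:640]; z=p['z_map'];F=f(p)
    P=np.stack([(u-p['cx'])/F*z,(v-p['cy'])/F*z,z],-1)
    W=P@Rw.T+c; W[z<=0]=np.nan; return W
def proj(p,X,st=None):
    Rw,c=pose(p,st); q=(np.atleast_2d(X)-c)@Rw; F=f(p)
    return np.c_[q[:,0]/q[:,2]*F+p['cx'],q[:,1]/q[:,2]*F+p['cy']]
E
python3 - <<'E'
from h import *
s=get_state(); print(s); print([a for a in dir(robot) if a[0]!='_'])
for n in ['scene','top','wrist']:
    p=vision.capture(n); cv2.imwrite(f'pics/{n}0.png',p['frame']); print(n,p['vfov'],p['cx'],p['cy'],p.get('rvec'),p.get('tvec'),p.get('hand_eye'))
    for q in ['clip','card_stand','tray']:
        print(q,[(np.round(d['extent']),round(d['score'],2)) for d in nets.look_for(q,p)])
E
```

```text
pics
{'time': 0.0, 'q': array([ 1.13832032,  0.70710305, -0.02762616,  1.48499943,  0.02198545,
        0.95092742, -0.07546517]), 'qvel': array([ 0.00092002, -0.00072042, -0.00082246, -0.00148031,  0.00080816,
       -0.0004736 ,  0.00041691]), 'joint_torque': array([ 2.23366355e-04, -8.83228827e+01,  1.23464148e+00, -2.36168164e+01,
        1.69390440e-02,  6.60343576e-03, -3.28621456e-05]), 'ee_pos': array([ 0.21892202, -0.5313962 ,  0.23082725]), 'orientation': array([ 3.14157241e+00,  1.13525651e-03, -1.17998687e+00]), 'force': array([-0.42980097, -0.2946931 ,  0.22552763]), 'wrist_torque': array([-0.01069284,  0.03293822, -0.02849596]), 'grip_width': 0.08542195253541358}
['IKError', 'pinch_z']
scene 53.36167047762156 317.22233583032556 239.09682842224515 [ 1.38616752  2.13992084 -0.92502719] [ 0.28266495 -0.29831392  1.19644629] None
clip [(array([465., 218., 509., 259.]), 0.88), (array([425., 238., 475., 277.]), 0.81)]
card_stand [(array([214., 159., 317., 275.]), 0.88)]
tray [(array([371., 268., 548., 383.]), 0.87)]
top 54.87770291156528 319.0320681352576 247.57682031147513 [ 2.08341341 -2.125398    0.15677545] [-0.01195049  0.5962084   0.84051756] None
clip [(array([208., 257., 243., 289.]), 0.94), (array([188., 325., 230., 369.]), 0.69)]
card_stand [(array([347., 241., 454., 307.]), 0.86)]
tray [(array([147., 180., 281., 300.]), 0.76), (array([307., 127., 348., 175.]), 0.57), (array([202., 256., 239., 283.]), 0.22)]
wrist 63.35496855947508 323.87245457651443 244.80734844652673 None None [[ 9.99999649e-01  6.20135631e-04 -5.63467518e-04  9.12297508e-04]
 [-4.29968182e-04  9.56981108e-01  2.90149915e-01 -7.37717774e-02]
 [ 7.19160071e-04 -2.90149571e-01  9.56981039e-01 -1.42231537e-01]
 [ 0.00000000e+00  0.00000000e+00  0.00000000e+00  1.00000000e+00]]
clip []
card_stand []
tray []
```

View pics/scene0.png

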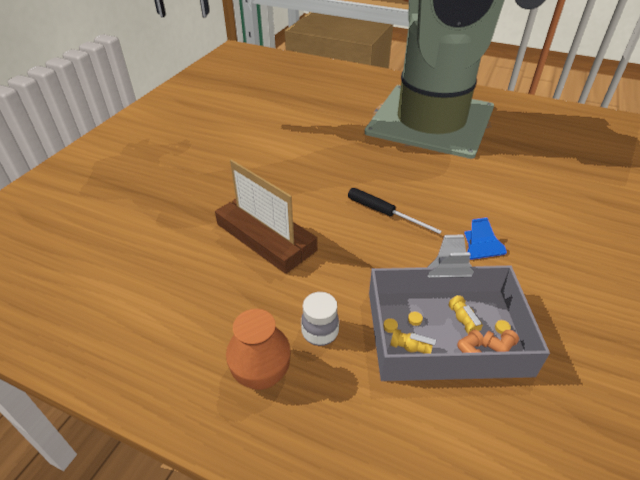

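View pics/top0.png

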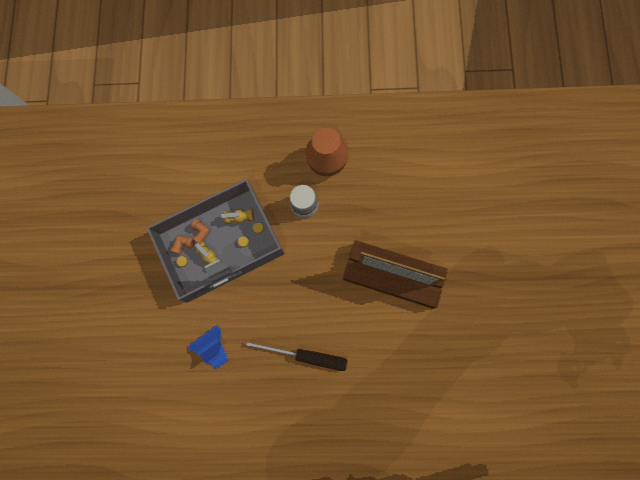

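The scene view shows the steel clip on the tray's rim at (452,257), the blue look-alike on the table at (487,240), the card stand at (265,215), the screwdriver at (395,212), the jar at (320,318) and the pot at (258,350). The top view shows the clip edge-on at (222,281) and the blue one at (209,347). Candidates for the clip are steel at (452,257) and blue at (487,240). I choose the steel one because it sits on the rim.

```bash
cat > m.py <<'E'
from h import *
def line2(P):
    c=np.nanmedian(P,0); 
    r=cv2.fitLine(P[:,:2].astype(np.float32),cv2.DIST_HUBER,0,.01,.01).ravel(); return r
E
python3 - <<'E'
from h import *
for n in ['scene','top']:
    p=vision.capture(n); W=world(p); 
    np.savez(f'{n}.npz',W=W,frame=p['frame'])
    for q in ['clip','card_stand','tray','jar','pot','screwdriver']:
        for d in nets.silhouettes(q,p):
            if d['score']<.5: continue
            m=d['region']&np.isfinite(W[...,0]); X=W[m]
            print(n,q,round(d['score'],2),np.round(d['extent']),'n',len(X),'med',np.round(np.median(X,0),3),'lo',np.round(np.percentile(X,2,0),3),'hi',np.round(np.percentile(X,98,0),3))
            if q=='card_stand':
                for lo,hi in [(.09,.15),(.13,.145),(.028,.045)]:
                    Y=X[(X[:,2]>lo)&(X[:,2]<hi)]
                    if len(Y)>20:
                        r=cv2.minAreaRect(Y[:,:2].astype(np.float32)*1000); print('  slice',lo,hi,len(Y),Y.mean(0).round(4),r, Y[:,2].max())
            if q=='tray':
                Y=X[(X[:,2]>.052)&(X[:,2]<.066)]
                if len(Y)>20: r=cv2.minAreaRect(Y[:,:2].astype(np.float32)*1000); print('  rim',len(Y),r,np.median(Y[:,2]))
            if q=='clip':
                Y=X[X[:,2]>.075]
                if len(Y)>5: print('  high',len(Y),Y.mean(0).round(4),Y[:,2].max(),cv2.minAreaRect(Y[:,:2].astype(np.float32)*1000))
    im=p['frame']
    c=im[200:300,400:540] if n=='scene' else im[240:320,180:280]
    cv2.imwrite(f'pics/crop_{n}.png',cv2.resize(c,None,fx=5,fy=5,interpolation=cv2.INTER_CUBIC))
E
```

```text
scene clip 0.81 [465. 217. 508. 258.] n 1092 med [0.411 0.198 0.017] lo [0.384 0.172 0.003] hi [0.445 0.237 0.044]
scene clip 0.79 [426. 235. 472. 278.] n 1355 med [0.546 0.161 0.081] lo [0.521 0.138 0.04 ] hi [0.565 0.192 0.111]
  high 794 [0.5421 0.1611 0.094 ] 0.11393998634353658 ((544.1735229492188, 163.46636962890625), (44.44802474975586, 44.418582916259766), 24.17366600036621)
scene card_stand 0.58 [216. 161. 315. 272.] n 5867 med [ 0.56  -0.155  0.036] lo [ 0.523 -0.258  0.003] hi [ 0.609 -0.073  0.136]
  slice 0.09 0.15 1359 [ 0.5487 -0.1652  0.1157] ((546.1687622070312, -169.07650756835938), (152.1819610595703, 7.164222717285156), 71.03738403320312) 0.1389720196339152
  slice 0.13 0.145 289 [ 0.5478 -0.166   0.1348] ((545.7840576171875, -168.85964965820312), (151.4295196533203, 6.51320743560791), 70.758544921875) 0.1389720196339152
  slice 0.028 0.045 2366 [ 0.5644 -0.1564  0.035 ] ((550.1381225585938, -169.18801879882812), (191.92660522460938, 80.68335723876953), 73.0489273071289) 0.04492972018104069
scene tray 0.61 [372. 264. 551. 382.] n 17495 med [0.615 0.194 0.021] lo [
[... 1336 characters left out ...]
.4237518310547), (190.1815643310547, 81.18646240234375), 71.20545959472656) 0.04498778737688203
top tray 0.91 [148. 178. 283. 301.] n 9056 med [0.627 0.195 0.006] lo [0.515 0.069 0.001] hi [0.725 0.303 0.061]
  rim 1034 ((618.2584228515625, 182.13150024414062), (166.48849487304688, 220.24441528320312), 25.861156463623047) 0.05917988214051273
top jar 0.93 [290. 185. 318. 219.] n 760 med [0.69  0.005 0.063] lo [ 0.67 -0.02 -0.  ] hi [0.722 0.03  0.067]
top pot 0.64 [306. 127. 348. 176.] n 1588 med [ 0.778 -0.043  0.081] lo [ 0.752 -0.081  0.029] hi [ 0.817 -0.004  0.11 ]
top screwdriver 0.55 [249. 345. 347. 370.] n 702 med [ 0.386 -0.017  0.023] lo [ 0.367 -0.069  0.012] hi [0.406 0.079 0.027]
```

View pics/crop_scene.png

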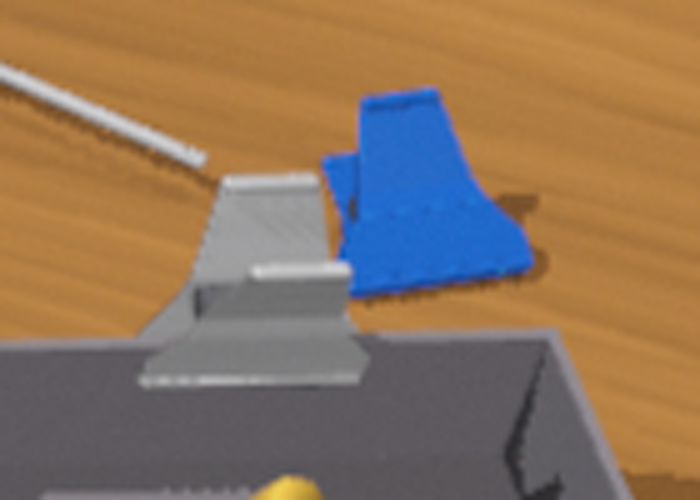

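View pics/crop_top.png

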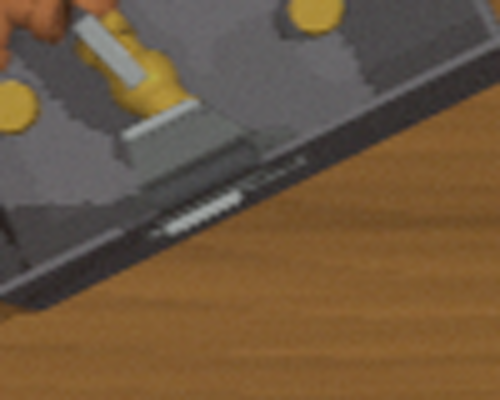

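Both crops confirm the choice: the grey steel clip straddles the tray's -x wall, and the blue one stands apart on the table. The tray's x axis is at about 25.5°, the card's x axis at about -19°, and the card centre is at about (0.546, -0.171, 0.137). I'll move to hover over the clip.

Request:
jog_arm([
  {"rot": [0,0,0.08],"dp": [0.016,0.0345,0.002]},
  {"rot": [0,0,0.16],"dp": [0.032,0.069,0.004]},
  {"rot": [0,0,0.24],"dp": [0.048,0.1035,0.006]},
  {"rot": [0,0,0.32],"dp": [0.064,0.138,0.008]},
  {"rot": [0,0,0.4],"dp": [0.08,0.1725,0.01]},
  {"rot": [0,0,0.48],"dp": [0.096,0.207,0.01]},
  {"rot": [0,0,0.56],"dp": [0.112,0.2415,0.01]},
  {"rot": [0,0,0.64],"dp": [0.128,0.276,0.01]},
  {"rot": [0,0,0.72],"dp": [0.144,0.3105,0.01]},
  {"rot": [0,0,0.8],"dp": [0.16,0.345,0.01]},
  {"rot": [0,0,0.88],"dp": [0.176,0.3795,0.01]},
  {"rot": [0,0,0.96],"dp": [0.192,0.414,0.01]},
])

```text
invalid input at $.moves[0]: expected keys rot, dp, grip
```

Request:
jog_arm([
  {"rot": [0,0,0.08],"dp": [0.016,0.0345,0.002],"grip": -1},
  {"rot": [0,0,0.16],"dp": [0.032,0.069,0.004],"grip": -1},
  {"rot": [0,0,0.24],"dp": [0.048,0.1035,0.006],"grip": -1},
  {"rot": [0,0,0.32],"dp": [0.064,0.138,0.008],"grip": -1},
  {"rot": [0,0,0.4],"dp": [0.08,0.1725,0.01],"grip": -1},
  {"rot": [0,0,0.48],"dp": [0.096,0.207,0.01],"grip": -1},
  {"rot": [0,0,0.56],"dp": [0.112,0.2415,0.01],"grip": -1},
  {"rot": [0,0,0.64],"dp": [0.128,0.276,0.01],"grip": -1},
  {"rot": [0,0,0.72],"dp": [0.144,0.3105,0.01],"grip": -1},
  {"rot": [0,0,0.8],"dp": [0.16,0.345,0.01],"grip": -1},
  {"rot": [0,0,0.88],"dp": [0.176,0.3795,0.01],"grip": -1},
  {"rot": [0,0,0.96],"dp": [0.192,0.414,0.01],"grip": -1},
])

```text
time: 2.5
ee_pos: [0.4115, -0.1162, 0.2414]
orientation: [3.141, -0.0, -0.217]
force: [1.5, -0.7, -0.5]
grip_width: 0.0853
```

Request:
jog_arm([
  {"rot": [0,0,0.08],"dp": [0.016,0.034,0.0],"grip": -1},
  {"rot": [0,0,0.16],"dp": [0.032,0.068,0.0],"grip": -1},
  {"rot": [0,0,0.24],"dp": [0.048,0.102,0.0],"grip": -1},
  {"rot": [0,0,0.32],"dp": [0.064,0.136,0.0],"grip": -1},
  {"rot": [0,0,0.4],"dp": [0.08,0.17,0.0],"grip": -1},
  {"rot": [0,0,0.48],"dp": [0.096,0.204,0.0],"grip": -1},
  {"rot": [0,0,0.56],"dp": [0.112,0.238,-0.005],"grip": -1},
  {"rot": [0,0,0.64],"dp": [0.128,0.27,-0.01],"grip": -1},
  {"rot": [0,0,0.662],"dp": [0.1325,0.278,-0.016],"grip": -1},
  {"rot": [0,0,0.662],"dp": [0.1325,0.278,-0.016],"grip": -1},
  {"rot": [0,0,0.662],"dp": [0.1325,0.278,-0.016],"grip": -1},
])

```text
time: 3.6
ee_pos: [0.5438, 0.1607, 0.2255]
orientation: [3.141, 0.0, 0.443]
force: [-0.0, -0.9, 0.9]
grip_width: 0.0853
```

```bash
cat > look.py <<'E'
from h import *
import sys
tag=sys.argv[1]
s=get_state(); p=vision.capture('wrist'); W=world(p,s)
print(s['time'],s['ee_pos'].round(4),s['orientation'].round(4),s['force'].round(2),s['grip_width'])
np.savez(f'w_{tag}.npz',W=W,frame=p['frame']); cv2.imwrite(f'pics/w_{tag}.png',p['frame'])
a=np.radians(25.5)
for d in nets.silhouettes('clip',p):
    X=W[d['region']&np.isfinite(W[...,0])]; print(round(d['score'],2),np.round(d['extent']),np.median(X,0).round(3))
    if d['score']<.4 or np.median(X,0)[0]<.47: continue
    Y=X[X[:,2]>.1]
    for lo,hi in [(.1,.104),(.104,.107),(.107,.109),(.109,.115)]:
        Y=X[(X[:,2]>lo)&(X[:,2]<hi)]-[.544,.162,0]
        if len(Y)<10: continue
        U=Y[:,:2]@np.array([[np.cos(a),-np.sin(a)],[np.sin(a),np.cos(a)]])
        for sgn in(-1,1):
            V=U[U[:,0]*sgn>0]
            if len(V)>5: print(lo,sgn,len(V),'u',np.percentile(V[:,0],[2,50,98]).round(4),'v',np.percentile(V[:,1],[2,50,98]).round(4))
for d in nets.silhouettes('tray',p):
    if d['score']<.3: continue
    X=W[d['region']&np.isfinite(W[...,0])]; Y=X[(X[:,2]>.055)&(X[:,2]<.066)]
    print('tray',d['score'],len(Y),np.median(Y[:,2]))
E
python3 look.py a
```

```text
3.6 [0.5438 0.1607 0.2255] [3.1409e+00 3.0000e-04 4.4320e-01] [-0.04 -0.9   0.87] 0.08529678315123117
0.94 [292. 173. 355. 258.] [0.541 0.164 0.084]
0.1 -1 109 u [-0.0179 -0.017  -0.016 ] v [-0.0157  0.0021  0.0164]
0.1 1 109 u [0.0141 0.0151 0.0159] v [-0.0157  0.0027  0.017 ]
0.104 -1 26 u [-0.0197 -0.0179 -0.0173] v [-0.0152  0.0046  0.016 ]
0.104 1 16 u [0.0153 0.0162 0.0174] v [-0.0152  0.0143  0.0166]
0.107 -1 17 u [-0.0225 -0.0192 -0.0176] v [-0.012  -0.0045  0.0154]
0.107 1 34 u [0.0156 0.0164 0.0207] v [-0.0118  0.0034  0.0155]
0.109 -1 273 u [-0.0222 -0.0199 -0.0177] v [-0.0132  0.0008  0.0142]
0.109 1 265 u [0.0157 0.0181 0.0204] v [-0.0127  0.0008  0.0141]
0.77 [149.  55. 249. 144.] [0.41  0.196 0.019]
0.31 [325. 173. 356. 262.] [0.554 0.171 0.091]
tray 0.89 4672 0.0592617072717167
```

View pics/w_a.png

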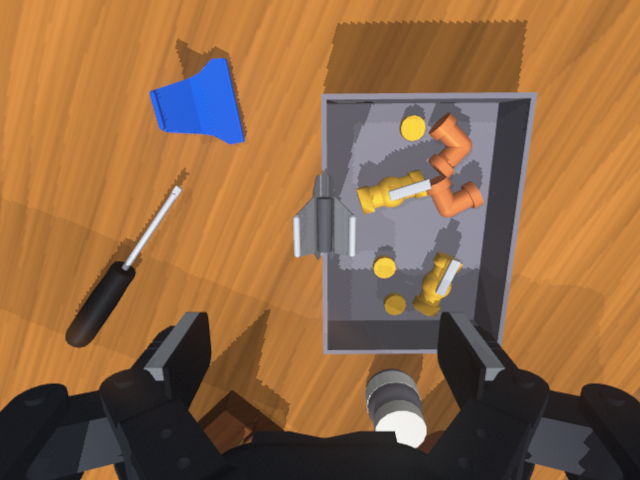

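The wrist view shows the steel clip on the rim, with bead ends at (297,236) and (352,238). The open fingers are symmetric about column 325. I'll check the angle of the beads and the wall.

```bash
python3 - <<'E'
from h import *
d=np.load('w_a.npz');W=d['W']
c=np.array([.5428,.1623]);
def ang(Y):
    r=cv2.fitLine(Y[:,:2].astype(np.float32),cv2.DIST_HUBER,0,1e-4,1e-4).ravel(); return np.degrees(np.arctan2(-r[0]*np.sign(r[1]),abs(r[1]))), r[2:]
sub=W[170:265,285:360].reshape(-1,3); sub=sub[sub[:,2]>.1085]
a=np.radians(25.5);u=(sub[:,:2]-c)@[np.cos(a),np.sin(a)]
for s in(-1,1): Y=sub[u*s>0]; print('bead',len(Y),ang(Y),Y[:,2].max(),np.median(Y[:,2]))
X=W.reshape(-1,3);X=X[(X[:,2]>.057)&(X[:,2]<.062)]
u=(X[:,:2]-c)@[np.cos(a),np.sin(a)];v=(X[:,:2]-c)@[-np.sin(a),np.cos(a)]
Y=X[(abs(u)<.012)&(abs(v)>.045)&(abs(v)<.15)];print('wall',len(Y),ang(Y),np.percentile((Y[:,:2]-c)@[np.cos(a),np.sin(a)],[2,50,98]))
E
```

```text
bead 284 (np.float32(25.497149), array([0.52570766, 0.15401353], dtype=float32)) 0.11258534664960607 0.11055669419830566
bead 288 (np.float32(24.968075), array([0.55985326, 0.17066275], dtype=float32)) 0.1121897792327966 0.11036993930227629
wall 848 (np.float32(25.679987), array([0.5538175 , 0.13955143], dtype=float32)) [-0.00215966  0.00015328  0.01058403]
```

Request:
jog_arm([
  {"rot": [0,0,0.002],"dp": [-0.001,0.0016,-0.04],"grip": -1},
  {"rot": [0,0,0.002],"dp": [-0.001,0.0016,-0.08],"grip": -0.6},
  {"rot": [0,0,0.002],"dp": [-0.001,0.0016,-0.12],"grip": -0.3},
  {"rot": [0,0,0.002],"dp": [-0.001,0.0016,-0.1385],"grip": -0.2},
  {"rot": [0,0,0.002],"dp": [-0.001,0.0016,-0.1385],"grip": -0.2},
  {"rot": [0,0,0.002],"dp": [-0.001,0.0016,-0.1385],"grip": -0.2},
  {"rot": [0,0,0.002],"dp": [-0.001,0.0016,-0.1385],"grip": -0.2},
])

```text
time: 4.45
ee_pos: [0.5437, 0.1623, 0.089]
orientation: [3.141, -0.003, 0.445]
force: [0.3, -0.2, -0.7]
grip_width: 0.0512
```

```bash
python3 look.py b
```

```text
4.45 [0.5437 0.1623 0.089 ] [ 3.1406e+00 -2.9000e-03  4.4460e-01] [ 0.25 -0.16 -0.69] 0.05118692146785245
0.95 [259. 211. 385. 378.] [0.54  0.165 0.086]
0.1 -1 438 u [-0.018  -0.0169 -0.0159] v [-0.0157  0.0022  0.0167]
0.1 1 449 u [0.0142 0.0153 0.0164] v [-0.0158  0.0024  0.0169]
0.104 -1 138 u [-0.0193 -0.0177 -0.0171] v [-0.0152  0.0069  0.0163]
0.104 1 134 u [0.0157 0.0162 0.0179] v [-0.0148  0.0088  0.0163]
0.107 -1 93 u [-0.0223 -0.0183 -0.0173] v [-0.0118  0.0111  0.0154]
0.107 1 93 u [0.0158 0.0163 0.0209] v [-0.0129  0.0085  0.0156]
0.109 -1 951 u [-0.022  -0.0196 -0.0175] v [-0.0132  0.0013  0.0143]
0.109 1 949 u [0.016  0.0181 0.0206] v [-0.0128  0.0013  0.0144]
0.91 [ 15.  14. 198. 158.] [0.409 0.196 0.02 ]
tray 0.86 7812 0.059363092955159485
```

View pics/w_b.png

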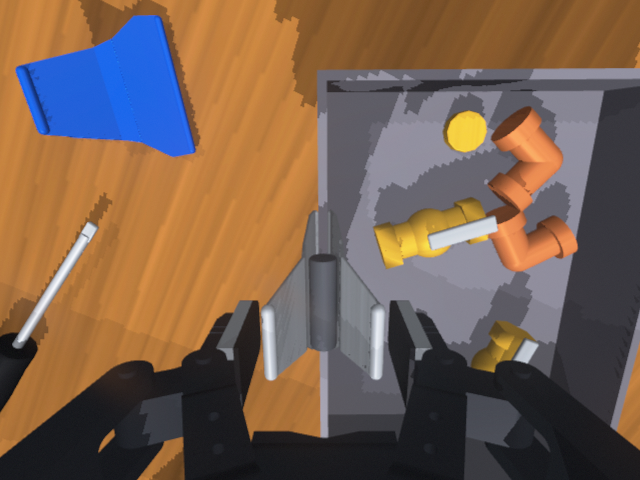

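The pads sit either side of the beads: beads at columns 269 and 377, pad faces at about 258 and 390. The centre is off by under 1 mm. I'll trim that and close gently to first contact.

Request:
jog_arm([
  {"rot": [0,0.002,0],"dp": [-0.0006,-0.0002,-0.001],"grip": -0.1},
  {"rot": [0,0.002,0],"dp": [-0.0006,-0.0002,-0.001],"grip": -0.05},
  {"rot": [0,0.002,0],"dp": [-0.0006,-0.0002,-0.001],"grip": 0.0},
  {"rot": [0,0.002,0],"dp": [-0.0006,-0.0002,-0.001],"grip": 0.04},
  {"rot": [0,0.002,0],"dp": [-0.0006,-0.0002,-0.001],"grip": 0.04},
])

```text
time: 5.1
ee_pos: [0.5428, 0.1621, 0.0874]
orientation: [3.142, -0.0, 0.445]
force: [-0.8, 0.3, 0.1]
grip_width: 0.0413
```

```bash
python3 look.py c
```

```text
5.1 [0.5428 0.1621 0.0874] [ 3.1415e+00 -2.0000e-04  4.4500e-01] [-0.81  0.29  0.07] 0.04130061263484903
0.8 [261. 210. 384. 381.] [0.54  0.165 0.085]
0.1 -1 415 u [-0.0181 -0.017  -0.016 ] v [-0.016   0.0021  0.0167]
0.1 1 395 u [0.0135 0.0143 0.0153] v [-0.0152  0.0025  0.0169]
0.104 -1 64 u [-0.0198 -0.018  -0.0173] v [-0.0132  0.0147  0.0159]
0.104 1 69 u [0.0145 0.0152 0.0171] v [-0.0124  0.0147  0.0164]
0.107 -1 249 u [-0.022  -0.0182 -0.0171] v [-0.0135  0.0044  0.0149]
0.107 1 176 u [0.0144 0.0153 0.0194] v [-0.0121  0.0062  0.0153]
0.109 -1 795 u [-0.0217 -0.0195 -0.0174] v [-0.0129  0.0014  0.0141]
0.109 1 880 u [0.0147 0.0168 0.0191] v [-0.0128  0.0015  0.0143]
0.69 [ 15.  14. 199. 159.] [0.409 0.196 0.02 ]
0.43 [  0. 224. 101. 412.] [0.4   0.028 0.015]
tray 0.82 7580 0.059374042151757594
```

View pics/w_c.png

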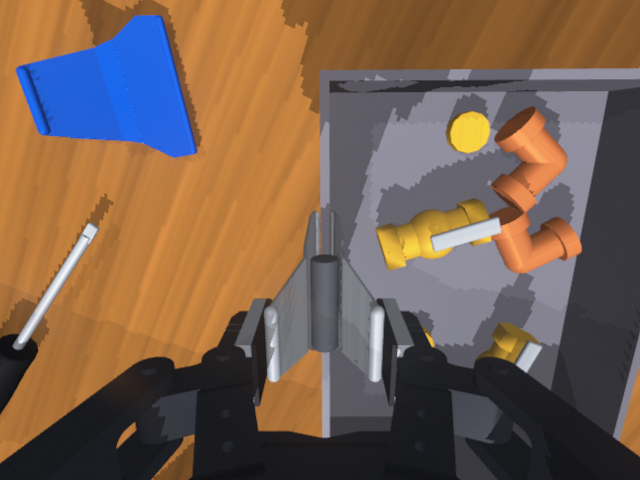

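Both pads touch and the back lip is starting to open. The tray is still and the force is under 1 N. I'll squeeze on gradually.

Request:
jog_arm([
  {"rot": [0,0,0],"dp": [0,0,0],"grip": 0.1},
  {"rot": [0,0,0],"dp": [0,0,0],"grip": 0.16},
  {"rot": [0,0,0],"dp": [0,0,0],"grip": 0.22},
  {"rot": [0,0,0],"dp": [0,0,0],"grip": 0.28},
  {"rot": [0,0,0],"dp": [0,0,0],"grip": 0.34},
  {"rot": [0,0,0],"dp": [0,0,0],"grip": 0.4},
  {"rot": [0,0,0],"dp": [0,0,0],"grip": 0.4},
  {"rot": [0,0,0],"dp": [0,0,0],"grip": 0.4},
])

```text
time: 6.05
ee_pos: [0.5428, 0.1621, 0.0874]
orientation: [3.142, -0.0, 0.445]
force: [0.6, -0.1, -1.2]
grip_width: 0.0263
```

```bash
python3 look.py d; python3 - <<'E'
from h import *
p=vision.capture('scene'); cv2.imwrite('pics/scene_d.png',cv2.resize(p['frame'][170:320,380:560],None,fx=4,fy=4,interpolation=cv2.INTER_CUBIC))
E
```

```text
6.05 [0.5428 0.1621 0.0874] [ 3.1415e+00 -3.0000e-04  4.4490e-01] [ 0.57 -0.09 -1.16] 0.026272631042621356
0.96 [285. 209. 364. 380.] [0.541 0.166 0.078]
0.1 -1 42 u [-0.0126 -0.0114 -0.0108] v [0.0125 0.0155 0.0166]
0.1 1 39 u [0.0082 0.0086 0.0099] v [0.0134 0.0158 0.0169]
0.104 -1 208 u [-0.0144 -0.0105 -0.0097] v [-0.0135  0.0048  0.0154]
0.104 1 159 u [0.007  0.0079 0.0118] v [-0.0125  0.0078  0.0157]
0.107 -1 754 u [-0.0141 -0.0121 -0.01  ] v [-0.0125  0.0011  0.014 ]
0.107 1 792 u [0.0072 0.0093 0.0116] v [-0.0128  0.0012  0.0144]
0.109 -1 16 u [-0.0128 -0.0119 -0.0113] v [-0.0121  0.0056  0.0137]
0.109 1 46 u [0.0081 0.0094 0.0106] v [-0.0114  0.0009  0.0136]
0.68 [ 16.  10. 198. 159.] [0.409 0.196 0.02 ]
tray 0.65 7656 0.05940507544522747
```

View pics/w_d.png

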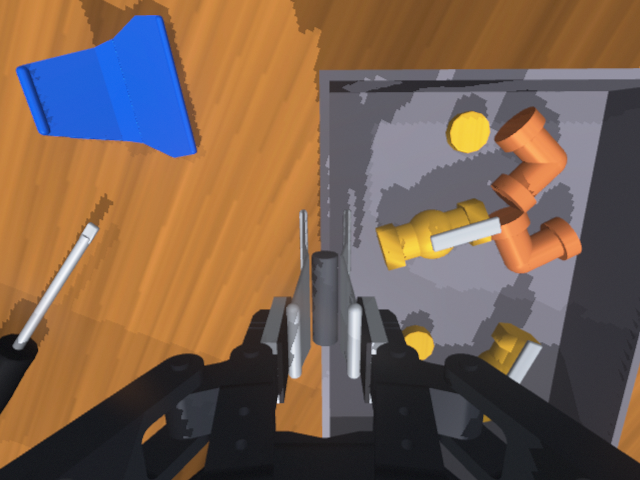

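View pics/scene_d.png

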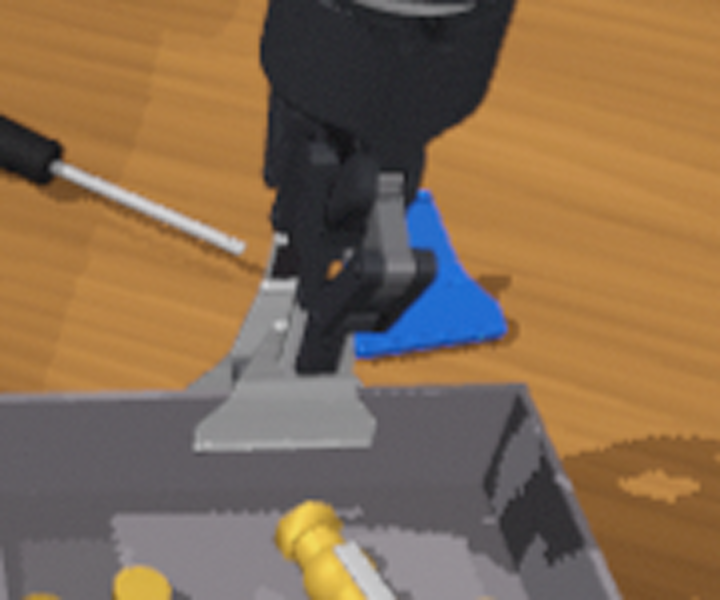

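The clip is open evenly: lips at columns 303 and 347, either side of the rim at 325, gap about 19 mm. The tray hasn't moved. I'll lift straight up.

Request:
jog_arm([
  {"rot": [0,0,0],"dp": [0,0,0.01],"grip": 0.4},
  {"rot": [0,0,0],"dp": [0,0,0.025],"grip": 0.4},
  {"rot": [0,0,0],"dp": [0,0,0.045],"grip": 0.4},
  {"rot": [0,0,0],"dp": [0,0,0.07],"grip": 0.4},
  {"rot": [0,0,0],"dp": [0,0,0.1],"grip": 0.4},
  {"rot": [0,0,0],"dp": [0,0,0.13],"grip": 0.4},
  {"rot": [0,0,0],"dp": [0,0,0.15],"grip": 0.4},
  {"rot": [0,0,0],"dp": [0,0,0.16],"grip": 0.4},
  {"rot": [0,0,0],"dp": [0,0,0.16],"grip": 0.4},
])

```text
time: 7.15
ee_pos: [0.5431, 0.1622, 0.2485]
orientation: [3.141, -0.002, 0.445]
force: [-0.6, 0.0, -0.9]
grip_width: 0.0262
```

```bash
python3 look.py e; python3 - <<'E'
from h import *
for n in ['scene','top']:
    p=vision.capture(n); W=world(p); cv2.imwrite(f'pics/{n}_e.png',p['frame'])
    for q in ['card_stand','tray']:
        for d in nets.silhouettes(q,p)[:2]:
            X=W[d['region']&np.isfinite(W[...,0])]
            for lo,hi in ([(.1,.15),(.13,.145),(.028,.04)] if q=='card_stand' else [(.052,.066)]):
                Y=X[(X[:,2]>lo)&(X[:,2]<hi)]
                if len(Y)>20: print(n,q,round(d['score'],2),lo,len(Y),cv2.minAreaRect(Y[:,:2].astype(np.float32)*1000),np.percentile(Y[:,2],98))
E
```

```text
7.15 [0.5431 0.1622 0.2485] [ 3.1413e+00 -1.9000e-03  4.4490e-01] [-0.63  0.02 -0.89] 0.02615075173355447
0.91 [160.  63. 249. 148.] [0.41  0.197 0.019]
0.8 [284. 210. 362. 377.] [0.541 0.166 0.238]
0.5 [340. 206. 362. 380.] [0.549 0.173 0.255]
tray 0.62 3698 0.05928549932302521
scene card_stand 0.58 0.1 1109 ((546.2077026367188, -169.70404052734375), (152.76495361328125, 6.430482864379883), 70.84774780273438) 0.13774051702915122
scene card_stand 0.58 0.13 288 ((546.2291259765625, -168.96517944335938), (149.98471069335938, 5.663025856018066), 70.67346954345703) 0.1382270694969418
scene card_stand 0.58 0.028 2281 ((546.7396850585938, -168.9237060546875), (190.914794921875, 81.46989440917969), 70.8627700805664) 0.03780586020212052
scene tray 0.66 0.052 2364 ((619.5678100585938, 185.03787231445312), (162.60667419433594, 221.1299285888672), 25.534223556518555) 0.06149686649394065
top card_stand 0.59 0.1 476 ((545.7854614257812, -171.00161743164062), (149.4598846435547, 4.543458938598633), 70.81746673583984) 0.13870011956719613
top card_stand 0.59 0.13 205 ((546.12744140625, -171.2892303466797), (149.1371612548828, 3.783374071121216), 70.90536499023438) 0.1390084230044496
top card_stand 0.59 0.028 3025 ((546.2003173828125, -171.45452880859375), (190.1489715576172, 80.79151153564453), 70.91797637939453) 0.0377722580736729
top tray 0.63 0.052 684 ((628.4439697265625, 166.18417358398438), (161.81256103515625, 182.4671630859375), 25.60666275024414) 0.06275854355993116
```

View pics/w_e.png

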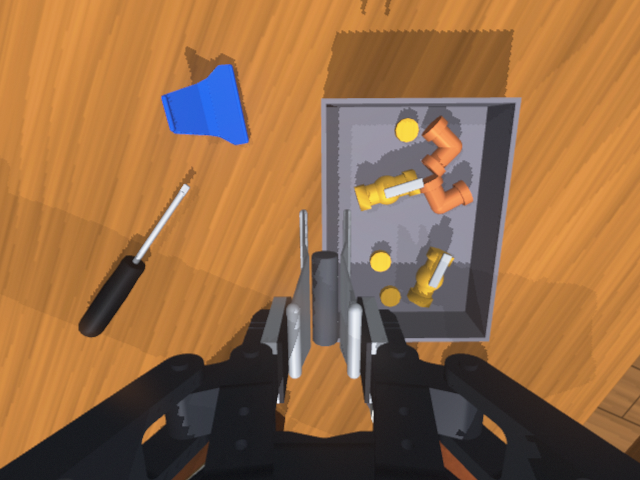

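View pics/scene_e.png

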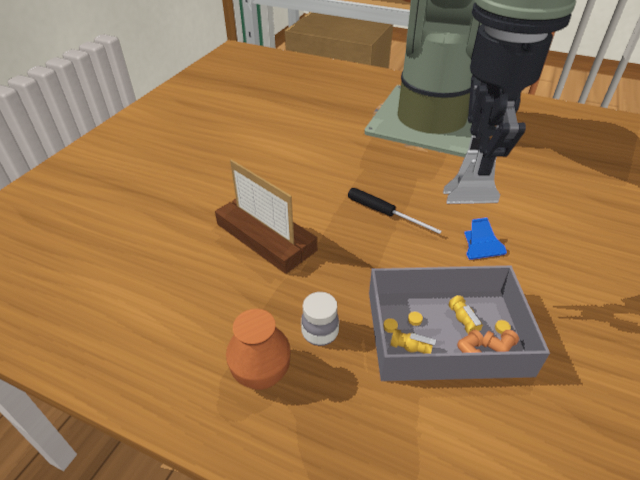

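The clip is held open in the air, and the tray's fit is unchanged from before the lift. Next I'll measure the clip in the tool frame for the approach.

```bash
python3 - <<'E'
from h import *
d=np.load('w_e.npz');W=d['W'];s=get_state()
T=R.from_euler('xyz',s['orientation']).as_matrix()
P=(W-s['ee_pos'])@T
def rep(n,r0,r1,c0,c1):
    Q=P[r0:r1,c0:c1].reshape(-1,3); Q=Q[np.isfinite(Q[:,0])&(Q[:,2]<.06)&(Q[:,2]>-.05)]
    print(n,len(Q),'\n',np.percentile(Q,[2,10,50,90,98],axis=0).round(4))
rep('barrel',262,335,318,332)
rep('barrelback',255,262,318,332)
rep('leftlip',211,222,298,309); rep('rightlip',211,222,342,352)
rep('lbead',310,370,288,300); rep('rbead',310,370,348,360)
E
```

```text
barrel 1021 
 [[-0.0024 -0.0182  0.0098]
 [-0.0019 -0.0154  0.0103]
 [ 0.0007 -0.0019  0.0111]
 [ 0.0029  0.0121  0.012 ]
 [ 0.0034  0.015   0.0126]]
barrelback 98 
 [[-0.0023 -0.0208  0.0097]
 [-0.0018 -0.0205  0.0107]
 [ 0.0005 -0.0202  0.0118]
 [ 0.0028 -0.0192  0.0149]
 [ 0.0033 -0.0188  0.0153]]
leftlip 88 
 [[-0.012  -0.0346  0.0307]
 [-0.0119 -0.0344  0.0319]
 [-0.0098 -0.0322  0.0432]
 [-0.0086 -0.0291  0.0445]
 [-0.0085 -0.0286  0.0452]]
rightlip 87 
 [[ 0.0097 -0.0347  0.0302]
 [ 0.0097 -0.0345  0.0311]
 [ 0.0108 -0.0323  0.0429]
 [ 0.0131 -0.0291  0.0441]
 [ 0.0132 -0.0287  0.0444]]
lbead 717 
 [[-0.0127 -0.0124 -0.023 ]
 [-0.0123 -0.0106 -0.0225]
 [-0.0105 -0.0012 -0.0217]
 [-0.0089  0.0087 -0.0208]
 [-0.0086  0.0108 -0.0203]]
rbead 715 
 [[ 0.0086 -0.0124 -0.0234]
 [ 0.009  -0.0107 -0.023 ]
 [ 0.0106 -0.0013 -0.0221]
 [ 0.0123  0.0085 -0.0212]
 [ 0.0128  0.0104 -0.0205]]
```

The lips are about 45 mm below the TCP and the barrel's underside about 23 mm below it. For lips 13 mm below the card edge, the TCP must end at about z = 0.169. I'll carry it over the card at height first.

Request:
jog_arm([
  {"rot": [0,0,-0.04],"dp": [0,-0.017,0],"grip": 0.4},
  {"rot": [0,0,-0.11],"dp": [0,-0.047,0],"grip": 0.4},
  {"rot": [0,0,-0.19],"dp": [0.001,-0.08,0],"grip": 0.4},
  {"rot": [0,0,-0.27],"dp": [0.001,-0.115,0],"grip": 0.4},
  {"rot": [0,0,-0.35],"dp": [0.001,-0.15,0],"grip": 0.4},
  {"rot": [0,0,-0.43],"dp": [0.002,-0.185,0],"grip": 0.4},
  {"rot": [0,0,-0.51],"dp": [0.002,-0.22,0],"grip": 0.4},
  {"rot": [0,0,-0.59],"dp": [0.002,-0.255,0],"grip": 0.4},
  {"rot": [0,0,-0.67],"dp": [0.003,-0.288,0],"grip": 0.4},
  {"rot": [0,0,-0.74],"dp": [0.003,-0.316,0],"grip": 0.4},
  {"rot": [0,0,-0.77],"dp": [0.003,-0.328,0],"grip": 0.4},
  {"rot": [0,0,-0.778],"dp": [0.003,-0.332,0],"grip": 0.4},
])

```text
time: 8.8
ee_pos: [0.5454, -0.1712, 0.2469]
orientation: [3.141, 0.001, -0.335]
force: [-0.4, 0.2, -1.1]
grip_width: 0.0256
```

Request:
jog_arm([
  {"rot": [0,0,0],"dp": [0,0,0],"grip": 0.4},
  {"rot": [0,0,0],"dp": [0,0,0],"grip": 0.4},
])

```text
time: 9.0
ee_pos: [0.5455, -0.1701, 0.2469]
orientation: [-3.141, 0.001, -0.334]
force: [0.1, -0.1, -2.0]
grip_width: 0.0256
```

```bash
cat > card.py <<'E'
from h import *
import sys
tag=sys.argv[1]
s=get_state(); p=vision.capture('wrist'); W=world(p,s)
print(s['time'],s['ee_pos'].round(4),s['orientation'].round(4),s['force'].round(2),s['grip_width'])
cv2.imwrite(f'pics/w_{tag}.png',p['frame'])
T=R.from_euler('xyz',s['orientation']).as_matrix(); 
def fit(n,X):
    a=s['orientation'][2]; ex=np.array([np.cos(a),np.sin(a)]); ey=np.array([-np.sin(a),np.cos(a)])
    Y=X[(X[:,2]>.132)&(X[:,2]<.145)]
    if len(Y)<20: print(n,'few',len(Y)); return
    d=Y[:,:2]-s['ee_pos'][:2]; u=d@ex;v=d@ey; k=abs(u)<.02;u,v,Y=u[k],v[k],Y[k]
    pf=np.polyfit(v,u,1)
    print(n,len(u),'u range',np.percentile(u,[2,50,98]).round(4),'u at v0',pf[1].round(4),'ang deg',-np.degrees(np.arctan(pf[0])).round(2),'v range',np.percentile(v,[1,99]).round(4),'mid',np.mean(np.percentile(v,[1,99])).round(4),'z',np.percentile(Y[:,2],[50,95]).round(4))
def do(n,p,W):
    for d in nets.silhouettes('card_stand',p)[:1]:
        X=W[d['region']&np.isfinite(W[...,0])]; print(n,round(d['score'],2),np.round(d['extent'])); fit(n,X)
do('wrist',p,W)
for n in ['scene','top']:
    p=vision.capture(n);cv2.imwrite(f'pics/{n}_{tag}.png',p['frame']);do(n,p,world(p))
    c=p['frame'][110:290,180:360] if n=='scene' else p['frame'][200:340,310:490]
    cv2.imwrite(f'pics/{n}_{tag}.png',cv2.resize(c,None,fx=4,fy=4 if n=='top' else 3.3,interpolation=cv2.INTER_CUBIC))
E
python3 card.py f
```

```text
9.0 [ 0.5455 -0.1701  0.2469] [-3.1414e+00  6.0000e-04 -3.3360e-01] [ 0.1  -0.1  -1.99] 0.025643528329036935
wrist 0.56 [276. 102. 367. 298.]
wrist 496 u range [-0.0003  0.0007  0.0018] u at v0 0.0007 ang deg 0.05 v range [-0.0062  0.0726] mid 0.0332 z [0.1366 0.1377]
scene 0.89 [216. 162. 318. 272.]
scene 203 u range [-0.0014  0.0011  0.0026] u at v0 0.001 ang deg -0.17 v range [-0.0716  0.0759] mid 0.0022 z [0.1354 0.1379]
top 0.88 [344. 239. 416. 303.]
top 64 u range [-0.0009  0.0003  0.0027] u at v0 -0.0001 ang deg -0.83 v range [0.0039 0.073 ] mid 0.0384 z [0.1362 0.1383]
```

View pics/w_f.png

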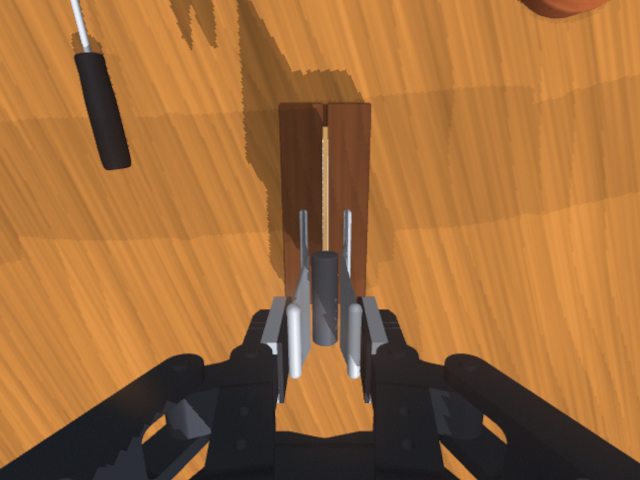

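View pics/scene_f.png

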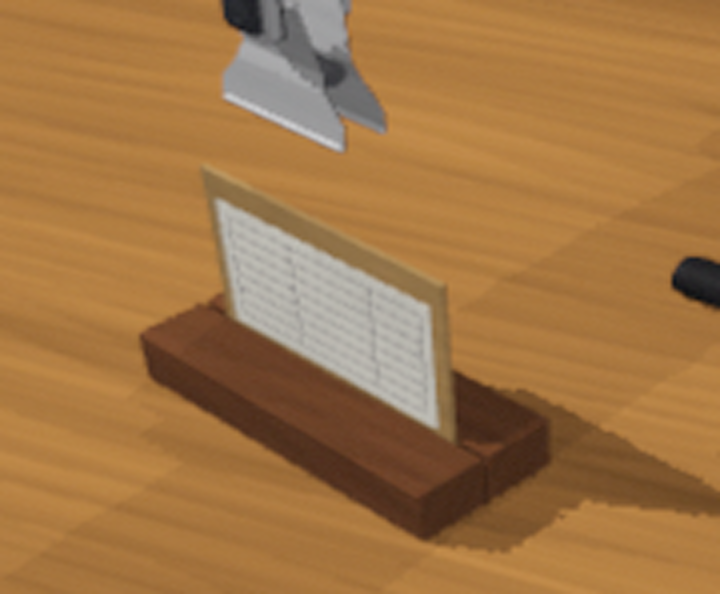

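The wrist view shows the card edge at column 325, between the lips at 303 and 347. It is parallel within 0.1° and centred within about 1 mm, and both the wrist and scene views put the edge at z ≈ 0.137 to 0.138. I'll bring the clip down slowly.

Request:
jog_arm([
  {"rot": [0,0,0],"dp": [0.0003,-0.0003,-0.01],"grip": 0.4},
  {"rot": [0,0,0],"dp": [0.0003,-0.0003,-0.022],"grip": 0.4},
  {"rot": [0,0,0],"dp": [0.0003,-0.0003,-0.035],"grip": 0.4},
  {"rot": [0,0,0],"dp": [0.0003,-0.0003,-0.046],"grip": 0.4},
  {"rot": [0,0,0],"dp": [0.0003,-0.0003,-0.055],"grip": 0.4},
  {"rot": [0,0,0],"dp": [0.0003,-0.0003,-0.06],"grip": 0.4},
  {"rot": [0,0,0],"dp": [0.0003,-0.0003,-0.06],"grip": 0.4},
])

```text
time: 10.0
ee_pos: [0.5456, -0.171, 0.1864]
orientation: [3.141, 0.001, -0.335]
force: [-0.2, -0.5, -0.5]
grip_width: 0.0252
```

```bash
python3 card.py g
```

```text
10.0 [ 0.5456 -0.171   0.1864] [ 3.1414e+00  1.2000e-03 -3.3470e-01] [-0.16 -0.48 -0.48] 0.025175241081904103
wrist 0.73 [267.  94. 378. 393.]
wrist 969 u range [-0.0011  0.0004  0.0016] u at v0 0.0003 ang deg 0.08 v range [-0.0716  0.0741] mid 0.0012 z [0.1366 0.1378]
scene 0.97 [213. 164. 317. 270.]
scene 104 u range [-0.002   0.0006  0.0024] u at v0 0.0007 ang deg 0.3 v range [-0.0666  0.0766] mid 0.005 z [0.1357 0.1378]
top 0.93 [347. 242. 400. 297.]
top 67 u range [-0.0015  0.0002  0.0024] u at v0 0.0005 ang deg 0.27 v range [0.0235 0.0737] mid 0.0486 z [0.1365 0.1387]
```

View pics/w_g.png

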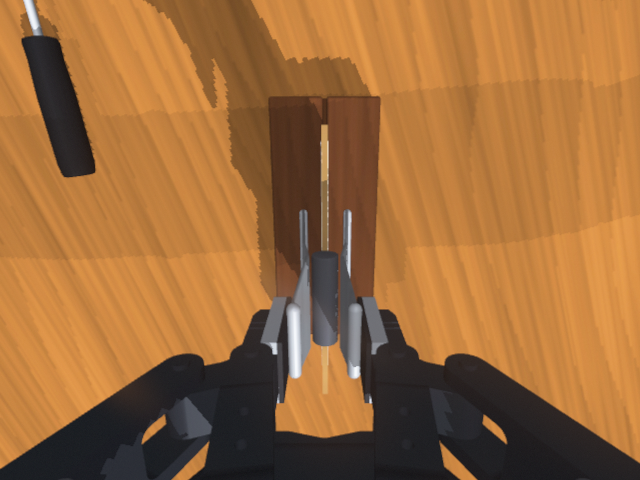

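View pics/scene_g.png

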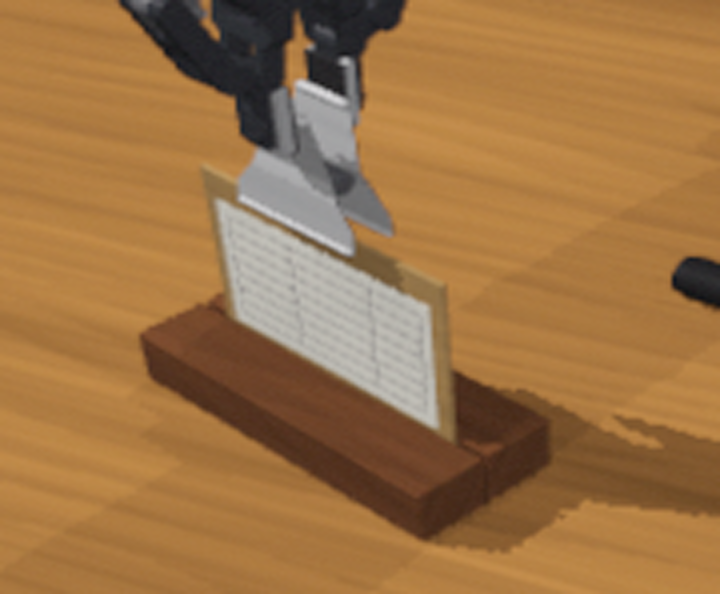

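The lips straddle the card edge and the card at column 325 is centred. Now the last 17 mm.

Request:
jog_arm([
  {"rot": [0,0,0.001],"dp": [0.0002,0.0005,-0.005],"grip": 0.4},
  {"rot": [0,0,0.001],"dp": [0.0002,0.0005,-0.01],"grip": 0.4},
  {"rot": [0,0,0.001],"dp": [0.0002,0.0005,-0.014],"grip": 0.4},
  {"rot": [0,0,0.001],"dp": [0.0002,0.0005,-0.017],"grip": 0.4},
  {"rot": [0,0,0.001],"dp": [0.0002,0.0005,-0.0175],"grip": 0.4},
  {"rot": [0,0,0.001],"dp": [0.0002,0.0005,-0.0175],"grip": 0.4},
  {"rot": [0,0,0.001],"dp": [0.0002,0.0005,-0.0175],"grip": 0.4},
])

```text
time: 11.0
ee_pos: [0.5461, -0.1707, 0.1699]
orientation: [3.141, -0.0, -0.334]
force: [-0.5, -0.3, -0.2]
grip_width: 0.0255
```

```bash
python3 card.py h; python3 - <<'E'
from h import *
s=get_state(); p=vision.capture('wrist'); W=world(p,s)
T=R.from_euler('xyz',s['orientation']).as_matrix(); P=(W-s['ee_pos'])@T
def rep(n,r0,r1,c0,c1,lo=-.05,hi=.06):
    Q=P[r0:r1,c0:c1].reshape(-1,3); Q=Q[np.isfinite(Q[:,0])&(Q[:,2]<hi)&(Q[:,2]>lo)]
    print(n,len(Q),np.percentile(Q,[2,50,98],axis=0).round(4).tolist())
rep('barrel',262,335,318,332); rep('ll',211,222,298,309); rep('rl',211,222,342,352);rep('card',150,240,318,332,.02,.04)
print(get_state()['grip_width'],get_state()['force'])
p=vision.capture('scene');W=world(p)
for q in ['tray','card_stand']:
  d=nets.silhouettes(q,p)[0];X=W[d['region']&np.isfinite(W[...,0])];lo,hi=(.052,.066) if q=='tray' else (.028,.04);Y=X[(X[:,2]>lo)&(X[:,2]<hi)];print(q,cv2.minAreaRect(Y[:,:2].astype(np.float32)*1000))
E
```

```text
11.0 [ 0.5461 -0.1707  0.1699] [ 3.1415e+00 -4.0000e-04 -3.3390e-01] [-0.5  -0.31 -0.2 ] 0.025523765570897933
wrist 0.81 [263.  96. 381. 415.]
wrist 1284 u range [-0.0013  0.0001  0.0016] u at v0 0.0002 ang deg 0.12 v range [-0.0741  0.0736] mid -0.0002 z [0.1366 0.1375]
scene 0.8 [214. 161. 315. 273.]
scene 157 u range [-0.0028  0.0003  0.0093] u at v0 0.0004 ang deg 0.1 v range [-0.073   0.0762] mid 0.0016 z [0.136  0.1381]
top 0.63 [346. 241. 398. 294.]
top 67 u range [-0.0018 -0.0001  0.0104] u at v0 0.0021 ang deg 2.09 v range [0.0238 0.0732] mid 0.0485 z [0.1365 0.1386]
barrel 1019 [[-0.0021, -0.0183, 0.0112], [0.0005, -0.0022, 0.0125], [0.0036, 0.0149, 0.0138]]
ll 88 [[-0.0119, -0.0347, 0.032], [-0.0096, -0.0324, 0.0443], [-0.0084, -0.0284, 0.0465]]
rl 88 [[0.0098, -0.0348, 0.0315], [0.011, -0.0324, 0.0442], [0.0133, -0.0288, 0.046]]
card 628 [[-0.0014, -0.063, 0.0319], [0.0, -0.044, 0.0332], [0.0014, -0.0235, 0.0344]]
0.02579685227870574 [ 0.09568233 -0.42641214 -0.34025782]
tray ((619.28173828125, 185.01193237304688), (163.451416015625, 221.29437255859375), 25.750980377197266)
card_stand ((546.9672241210938, -168.99331665039062), (191.68011474609375, 81.53816986083984), 71.57574462890625)
```

View pics/w_h.png

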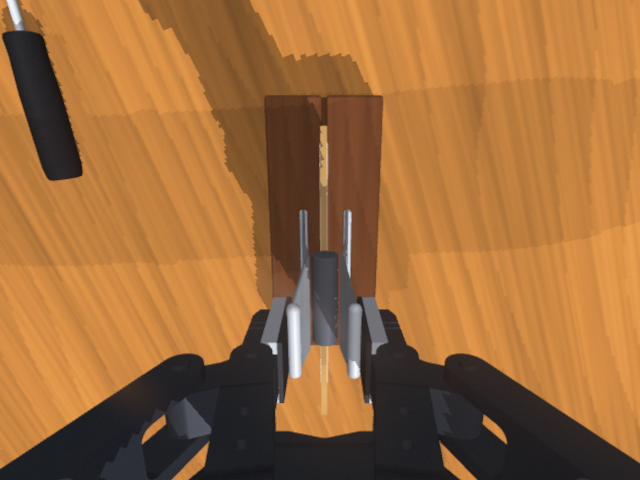

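View pics/scene_h.png

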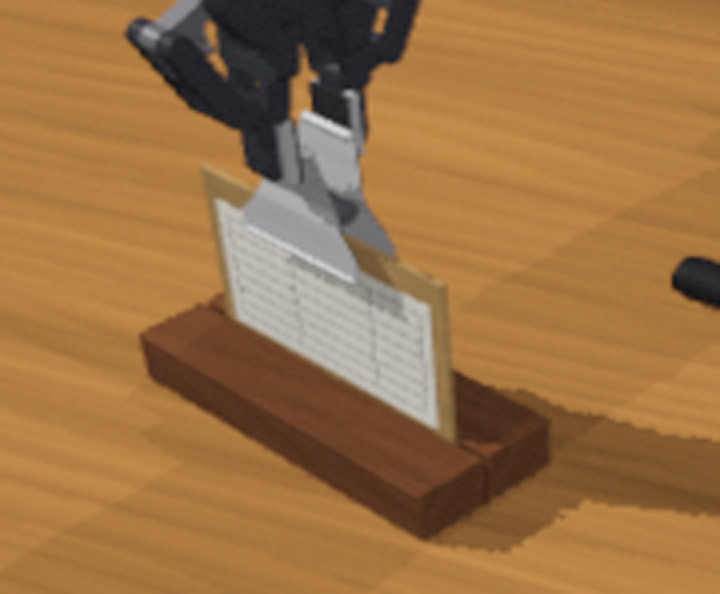

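```bash
python3 -c "
from h import *
print(order.job_done())
s=get_state();print(s['time'],s['grip_width'],s['force'],s['ee_pos'])"
```

```text
the job is handed in; nothing more can be done
None
the job is handed in; nothing more can be done
```

The steel clip was squeezed open on the rim, lifted straight off, and is now held open over the middle of the card's top edge. I handed the job in at about 11 s of the 48 s allowed.

**Clip over the card (last wrist view):**
- The lips are about 20 mm apart, at ±10 mm either side of the card, which is centred within 0.5 mm and parallel within about 0.1°.
- The lips sit about 13 mm below the card's edge, and the barrel is about 8 mm above it.
- The clip is within about 2 mm of the middle of the edge.

**Forces:** every wrist force reading, from the squeeze on the rim to the end, was 2 N or less. There was no sign of contact with the card.

**Surroundings:** the tray's and stand's fitted positions agree with the earlier ones to about 1 mm and 0.7°, within the noise. I did not re-measure the jar, pot, screwdriver or blue clip.

**Checks that disagreed:**
- The last top view put the card edge 2 mm off and turned by 2°. The arm hides most of the edge in that view, so I went by the wrist and scene views.
- The clip crept about 1 mm down in the pads over the last 4 s, which is small against the 8 mm of clearance.
- I could not read the state after handing in, so the last second is not checked.

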